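# Lock a bench hot-air gun on

## Robot

A 6-joint arm with a two-finger parallel gripper is mounted at the origin on a cart in front of the work surface, level with it; the furniture and walls round the work are solid. World frame = base frame: x ahead of the robot, y to its left, z up, the work surface at z = 0. Lengths are in m, angles in rad, forces in N, time in s.
With the tool pointing down it reaches from about 0.35 to 0.725 m from the base axis. Payload 4.3 kg.
Tool frame: the origin (TCP) lies midway between the tips of the shut fingers; the grasp point (between the pads) lies 19 mm behind it; z points along the fingers, y is the line along which they close (so a half turn about z gives the same grasp; the last joint's range is limited). The gripper opens to 85 mm and grips with 20 to 120 N. Pads are 22 mm wide; open, the fingers measure 114 mm over their backs; the gripper's body (76 mm by 85 mm) begins 54 mm behind the grasp point. The pads swing forward as they close: fully open they stand 13 mm farther back than shut.
Start: joints at [1.208, 0.377, 0.081, 1.274, 0, 1.46], TCP at [0.144, 0.557, 0.231] pointing down, gripper open.
Joint ranges: [-2.72, 2.72], [-0.84, 1.66], [-1.02, 1.22], [-1.77, 2.12], [-1.37, 1.28], [-3.14, 3.14]. Speed limits (rad/s): [2.57, 2.57, 3.14, 3.14, 3.14, 3.14].

## Interface

Orientations are given as [roll, pitch, yaw] about the fixed x, y, z axes, in that order (R = Rz(yaw) Ry(pitch) Rx(roll)).
In Python, from cell import bot gives the robot as it stands. The module is installed in compiled form; this text tells all that it offers.
- The arm moves only by the shell command python3 -m handwheel 'ROWS'. ROWS is JSON, a list of rows, each a list of 5 numbers: the shift along the tool's x, y, z in mm, then the turn about the tool's z in rad, then the gripper's target within -1 to 1 (fully open at 1, half-way at 0, shut at -1). A call has 1 to 10 rows; each row shifts and turns the commanded pose from where the row before left it, along the tool's axes as they then stand; what a row does not reach is not made up. A row lasts 1/8 s, in which the tool goes at most 62.5 mm and 10.7 degrees, less where a joint would pass 70% of its speed; a pose out of reach is approached as far as the arm can. A call with a gripper value outside its range is refused whole. The fingers move at their own pace and stop on an object; the grip force is fixed at half the most. Time passes only in rows, so rows that do not move let the fingers close. It gives the time, the measured TCP pose, the force, the opening and the grip force at its end, in the units of the state.
- bot.get_state(): the state, without advancing time (a new reading comes with each control period).
- bot.capture(name): name is "side" or "top"; returns (picture, depth): 420x560x3 uint8, red, green, blue; 420x560 float32, m along the optical axis (not along the pixel's ray), 0 where there is no reading.
- bot.camera_info(name): a dict with "fx", "fy", "cx", "cy" (pixels), "R" (3x3) and "t" (3): a world point X has camera coordinates R X + t. Camera axes: x right, y down, z forward; pixel columns grow to the right and rows downward; lengths in m; the calibration is good to about 2 mm. A picture is of the moment at which its call begins. camera_info takes no time and is no camera call.
- bot.finish_job(): hands the job in; it is judged then, once.
The state is a dict: "time_s": time; "q": joint angles; "joint_vel": joint speeds; "effort": joint torques, N m; "ee_pos": TCP position; "tcp_rot": TCP orientation; "ft_force": force on the tool from outside, world axes, zero at the start; "wrist_torque": the same for the moment, N m; "width": finger opening in m; "gripper_force": force on a finger pad.
Only numpy, scipy, OpenCV 4.12 (cv2) and the standard library are available. Lean on these libraries where they do the work, as an engineer would, in place of code of your own. Each camera call takes 0.05 s, during which the arm holds its last target. There are 200 camera calls.

## Task

Set the hot-air gun that lies in the bench stand running hands-free: squeeze its trigger all the way into the handle, keep it squeezed while you push the lock button on the thumb rest behind the handle all the way down, then ease the trigger so that the lock catches and holds it in, and let go. Leave the glue gun that lies nearby where it is.

Things in the scene. Friction and masses are not known exactly. Their poses are not given: they have to be found in the camera images.
- hot_air_gun: Grey hot-air gun on its side, fixed in a bench stand. Origin: bench top under mid-handle; z up, x along the handle towards the barrel, y to the gun's rear (nozzle to -y). Handle: slippery bar (friction 0.2) along x, -51 to 62 mm, y -16 to 16, z 34 to 78 mm. Barrel along y, near side x 58, top z 92 mm. Thumb rest behind the handle: x -22 to 22, y 16 to 48, top z 40 mm, carries the lock button.
- trigger (a joint): Slippery black trigger in the handle's front (-y) face: x -17 to 17, z 40 to 74 mm; front at y -32 mm free, -18 home. Over handle and trigger along y: 48 mm free, 34 home. Value: m squeezed towards +y, 0 free, 0.014 home; spring 2.5 to 7.4 N. Locked on, it rests at 0.006. Below it is free down to z 10 mm.
- lock_button (a joint): Black rectangular button on the thumb rest: x -15 to 15, y 19 to 37 mm in the gun's frame, under the finger that bears on the handle's rear face, whose tip can press it. Top z 49.5 mm free, 40.5 down. Value: m pressed straight down, 0 to 0.009; 1 to 3 N. Blocked after 0.5 mm unless the trigger is past 0.010. Past 0.0065 it is caught once the trigger eases; squeezing again frees it.
- glue_gun_mid (a point): Bystander: white hand-held glue gun lying loose on the bench on its side, 101 x 171 x 34 mm, with its own trigger; this point is near its middle, 17 mm above the bench. Not part of the job. (Also in the way, left of the work: a fixed upright panel from world x = 0.69 m away from the robot, at y = -0.01 to 0.03, up to z = 0.46; swing past it close to the base.)

How it is judged:
By the outcome, as a careful person would: the job done as asked, in the order asked, and still so for the second after the job is handed in, with the robot touching nothing.
It also fails if it takes over 32 s, if anything falls off the work surface, if the arm or the gripper's body presses on something with over 40 N, if the wrist force passes 120 N, or if a joint passes its speed limit or range.

## Working session

There is one attempt and no reset: what is moved stays moved. The work goes in short steps, Python scripts to look and compute and a shell command to move; the robot and the scene stay as the last step left them, time stands still between calls to the robot, and variables do not carry over. Pictures are saved under pics/ and viewed, at most 10 in all, crops included, and the job is handed in when it is done.

```bash
mkdir -p pics; python3 - <<'E'
from cell import bot
import cv2,numpy as np
s=bot.get_state();print(s)
for n in("top","side"):
    im,d=bot.capture(n);cv2.imwrite(f"pics/{n}0.png",im[:,:,::-1]);np.save(f"pics/{n}0.npy",d)
    c=bot.camera_info(n);R=np.array(c["R"]);print(n,c,-R.T@np.array(c["t"]))
E
```

```text
{'time_s': 0.0, 'q': array([1.20771115e+00, 3.78087518e-01, 7.96218423e-02, 1.27440086e+00,
       9.12209534e-06, 1.46049412e+00]), 'joint_vel': array([ 0.00047507,  0.00029125, -0.00049135,  0.00038112,  0.00060275,
        0.00040988]), 'effort': array([-3.30411131e-04, -4.63604486e+01,  2.69875842e+01,  2.09831464e-02,
        2.84223024e-04,  2.90424644e-06]), 'ee_pos': array([0.14356416, 0.55610832, 0.23034535]), 'tcp_rot': array([-3.13953603e+00, -2.36952568e-04,  2.88880943e+00]), 'ft_force': array([ 0.01413793, -0.31152114, -0.51033529]), 'wrist_torque': array([-0.02511826,  0.01272625,  0.06111781]), 'gripper_force': 0.0, 'width': 0.08521444626684879}
top {'fx': 519.1416378376101, 'fy': 519.1416378376101, 'cx': 283.6496527376352, 'cy': 208.67298915975113, 'R': array([[ 0.0286773 , -0.99942276,  0.0182141 ],
       [-0.99243763, -0.03064311, -0.11886362],
       [ 0.11935314, -0.01466767, -0.99274352]]), 't': array([-0.36423368,  0.53515702,  0.82272259])} [ 0.44336068 -0.33555712  0.88699741]
side {'fx': 432.2616218879666, 'fy': 432.2616218879666, 'cx': 281.3870768393594, 'cy': 203.75409059372453, 'R': array([[-0.97700603, -0.21251774,  0.01718816],
       [-0.14101962,  0.58363123, -0.79967997],
       [ 0.15991463, -0.78371602, -0.6001804 ]]), 't': array([0.46727891, 0.30304213, 0.50718005])} [0.41816368 0.31992533 0.53870458]
```

View pics/top0.png

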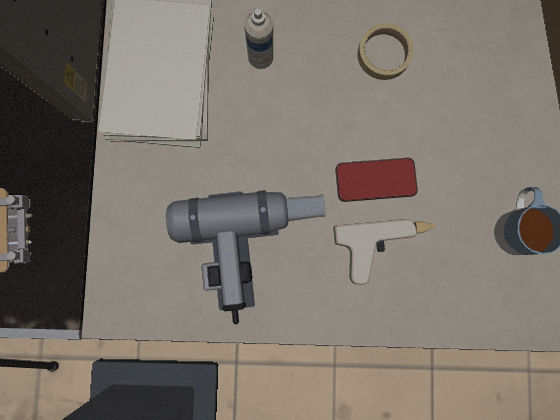

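View pics/side0.png

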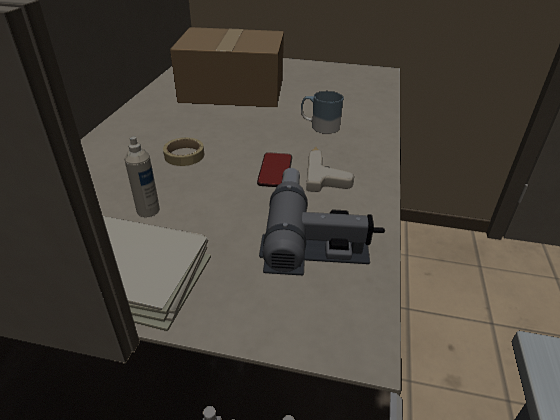

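The top view shows the handle running from about (230,235) to (237,305), with the trigger at (246,271) on its right and the thumb rest and button at (212,275) on its left. The glue gun is at (370,245). The side view confirms the layout: the button is on the robot's left of the handle. The gun's axes are therefore roughly the world axes, so I'll measure them from depth next.

```bash
cat > h.py <<'E'
import numpy as np
def cloud(c,d):
    v,u=np.mgrid[:d.shape[0],:d.shape[1]]
    P=np.stack([(u-c["cx"])/c["fx"]*d,(v-c["cy"])/c["fy"]*d,d],-1)
    return (P-np.array(c["t"]))@np.array(c["R"])
E
python3 - <<'E'
from cell import bot
import cv2,numpy as np
from h import cloud
im=cv2.imread("pics/top0.png");d=np.load("pics/top0.npy");W=cloud(bot.camera_info("top"),d)
print("bench z",np.median(W[300:325,300:330,2]),"handle",W[270,232],"barrel",W[212,230],"glue",W[255,362])
roi=np.zeros(d.shape,bool);roi[225:312,195:262]=1
h=roi&(W[...,2]>.070)&(W[...,2]<.084)
n,l,st,ce=cv2.connectedComponentsWithStats(h.astype(np.uint8))
k=1+st[1:,4].argmax();p=W[l==k];print("comp",st[k],"z",np.median(p[:,2]))
q=p[(p[:,0]<np.percentile(p[:,0],90))]
print(cv2.minAreaRect((q[:,:2]*1000).astype(np.float32)),q.min(0),q.max(0))
vx=cv2.fitLine((q[:,:2]*1000).astype(np.float32),cv2.DIST_L2,0,.01,.01).ravel();print("line",vx)
hsv=cv2.cvtColor(im,cv2.COLOR_BGR2HSV)
for nm,(a,b) in dict(button=(200,222),trigger=(240,258)).items():
    m=np.zeros(d.shape,bool);m[255:292,a:b]=1
    m&=hsv[...,2]<50
    p=W[m&(W[...,2]>.03)];print(nm,len(p),p.min(0),p.max(0),np.median(p,0)) if len(p) else print(nm,0)
b=roi.copy();b[:]=0;b[185:250,165:290]=1;p=W[b&(W[...,2]>.085)];print("barreltop",cv2.fitLine((p[:,:2]*1000).astype(np.float32),cv2.DIST_L2,0,.01,.01).ravel())
cv2.imwrite("pics/crop.png",cv2.resize(im[180:325,150:300],None,fx=4,fy=4,interpolation=cv2.INTER_CUBIC))
E
```

```text
bench z -0.0006705009297268398 handle [ 0.44276832 -0.27044152  0.07764336] barrel [ 0.53116448 -0.26499821  0.09267452] glue [ 0.47320126 -0.47851141  0.03677125]
comp [ 195  225   67   86 2276] z 0.07699680270604933
((443.2465515136719, -261.4414978027344), (102.95272827148438, 123.70081329345703), 89.90289306640625) [ 0.38139784 -0.31302246  0.07001986] [ 0.50513843 -0.2100458   0.08398151]
line [ 9.6589941e-01  2.5891754e-01  4.4823788e+02 -2.6546222e+02]
button 147 [ 0.41619469 -0.2518826   0.03938018] [ 0.44848847 -0.22944782  0.07198998] [ 0.43393075 -0.23860304  0.04836875]
trigger 224 [ 0.41067711 -0.33555712  0.04802847] [ 0.45740286 -0.28188173  0.88699741] [ 0.44017325 -0.29080218  0.07232023]
barreltop [ 9.0848379e-02 -9.9586475e-01  5.2641602e+02 -2.5425726e+02]
```

View pics/crop.png

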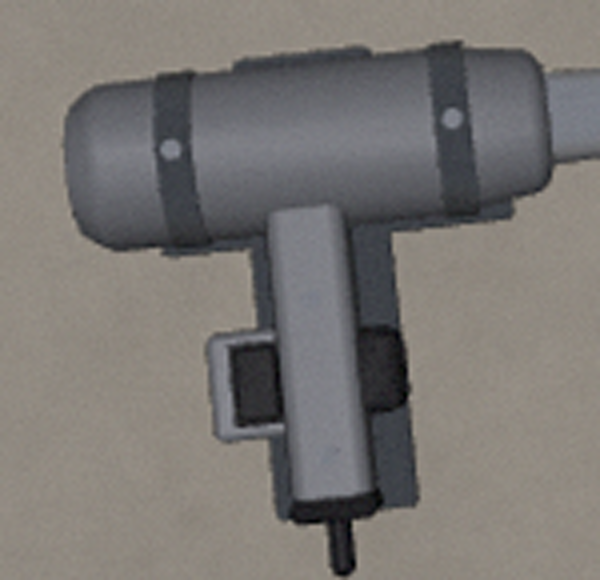

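The crop shows three things to measure:
- **Button:** crop x 232–280, y 343–425.
- **Handle top:** edges at x≈282 and 362 at row 375.
- **Trigger top:** centre about (383,368).

I'll cast rays through these onto planes at their known heights.

```bash
cat >> h.py <<'E'
def ray(c,u,v,z):
    R=np.array(c["R"]);C=-R.T@np.array(c["t"])
    r=R.T@np.array([(u-c["cx"])/c["fx"],(v-c["cy"])/c["fy"],1]);return C+r*(z-C[2])/r[2]
E
python3 - <<'E'
from cell import bot
import numpy as np
from h import ray
c=bot.camera_info("top");f=lambda x,y,z:1000*ray(c,150+x/4-.4,180+y/4-.4,z)[:2]
L=[f(275,230,.078),f(292,490,.078)];Rr=[f(349,230,.078),f(373,490,.078)]
for e in(L,Rr):d=e[0]-e[1];print("ang",np.arctan2(d[1],d[0]))
b=f(257,384,.0495);t=f(383,368,.074);hc=(f(284,375,.078)+f(363,375,.078))/2
print("b",b,"t",t,"dist(52)",np.linalg.norm(b-t),"handle mid",hc)
g=(b-t);print("ang y",np.arctan2(-g[0],g[1]))
for a in(.09,.1):
    ex=np.array([np.cos(a),np.sin(a)]);ey=np.array([-ex[1],ex[0]])
    print(a,"origin x from b,t",b@ex,t@ex,"y from b,t,h",b@ey-28,t@ey+24,hc@ey)
    x=(b@ex+t@ex)/2;print("origin",x*ex+(hc@ey)*ey)
E
```

```text
ang 0.10865242890556664
ang 0.1311574613362853
b [ 433.04545743 -239.62041617] t [ 440.89432053 -290.93649907] dist(52) 51.91285984035127 handle mid [ 437.56908761 -268.33389231]
ang y 0.1517750761330191
0.09 origin x from b,t 409.75607148566314 412.9609530565296 y from b,t,h -305.57210581729686 -305.38594326368445 -306.5759481697889
origin [ 437.24823598 -268.36284717]
0.1 origin x from b,t 406.95990905643333 409.6465006456892 y from b,t,h -309.6557197501802 -309.4990148078489 -310.6773575644896
origin [ 437.2793716  -268.36296087]
```

```bash
python3 -m handwheel '[[-35,-33,0,0,1],[-35,-33,0,0,1],[-35,-33,0,0,1],[-35,-33,0,0,1],[-35,-33,0,0,1],[-35,-33,0,0,1],[-35,-33,0,0,1],[-35,-33,0,0,1],[-35,-33,0,0,1],[-35,-33,0,0,1]]'
```

```text
time_s: 1.35
ee_pos: [0.4005, 0.1482, 0.2311]
tcp_rot: [3.142, -0.0, 2.889]
ft_force: [1.5, 0.1, -0.9]
width: 0.0853
gripper_force: 0.0
```

```bash
python3 -m handwheel '[[-14,-39.5,0,0,1],[-14,-39.5,0,0,1],[-14,-39.5,0,0,1],[-14,-39.5,0,0,1],[-14,-39.5,0,0,1],[-14,-39.5,0,0,1],[-14,-39.5,0,0,1],[-14,-39.5,0,0,1],[-14,-39.5,0,0,1],[-14,-39.5,0,0,1]]' && python3 -m handwheel '[[0,0,10,-0.12,1],[0,0,20,-0.12,1],[0,0,20,-0.12,1],[0,0,20,0,1],[0,0,0,0,1]]'; python3 - <<'E'
from cell import bot
import cv2
for n in("top","side"):
    im,d=bot.capture(n)
    a=im[170:330,150:350] if n=="top" else im[120:320,200:420]
    cv2.imwrite(f"pics/{n}1.png",cv2.resize(a[:,:,::-1],None,fx=3,fy=3,interpolation=cv2.INTER_CUBIC))
print(bot.get_state()["q"])
E
```

```text
time_s: 2.6
ee_pos: [0.4366, -0.2689, 0.2308]
tcp_rot: [3.141, -0.001, 2.889]
ft_force: [-0.3, -0.6, -0.8]
width: 0.0858
gripper_force: 0.0
time_s: 3.22
ee_pos: [0.4354, -0.2666, 0.1594]
tcp_rot: [3.138, -0.003, -3.034]
ft_force: [-0.1, 0.1, 1.2]
width: 0.0852
gripper_force: 0.0
[-6.73700761e-01  2.83941407e-01 -2.35766500e-01  1.05157731e+00
  7.70973988e-05 -7.80818640e-01]
```

View pics/side1.png

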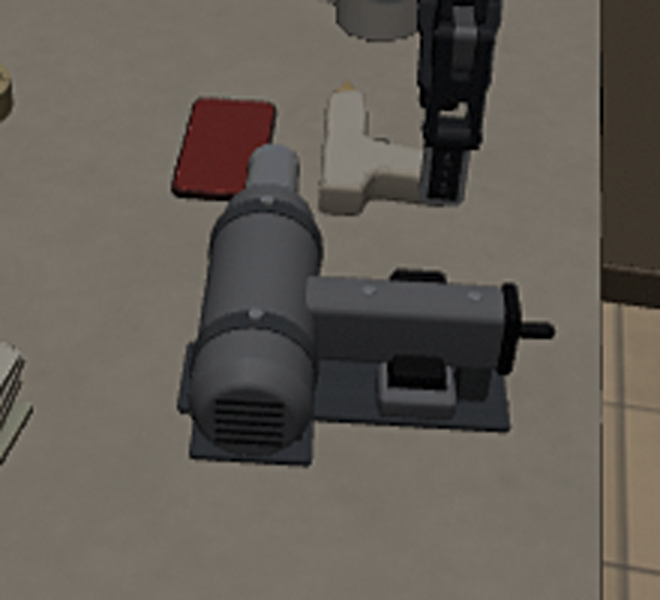

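The side crop shows the trigger on the handle's far side at (418,275) and the button at (415,372). The gripper finger is at (445,180), above and right of the gun. I'll check where that finger is by projecting the expected tips.

```bash
python3 - <<'E'
from cell import bot
import numpy as np
for n,o in(("side",(200,120)),("top",(150,170))):
    c=bot.camera_info(n)
    for nm,p in dict(tcp=(.4354,-.2666,.1724),rear=(.4308,-.224,.1724),front=(.44,-.309,.1724),button=(.434,-.240,.0495)).items():
        X=np.array(c["R"])@p+c["t"];print(n,nm,3*(c["fx"]*X[0]/X[2]+c["cx"]-o[0]),3*(c["fy"]*X[1]/X[2]+c["cy"]-o[1]))
E
```

```text
side tcp 437.100983618877 152.77149775021198
side rear 438.1368420417284 198.62810819970358
side front 436.1288644896302 111.46388661031347
side button 411.9806757680183 360.9805823926033
top tcp 220.07387096858594 315.7510934281793
top rear 125.59844149242133 323.2713468980505
top front 313.79662497644625 308.2430814041788
top button 192.3444091181743 315.0129803147105
```

View pics/top1.png

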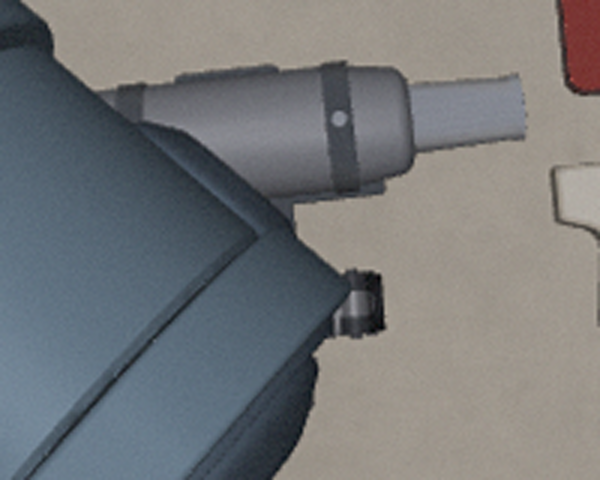

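The projected tips match the picture: rear tip expected at (438,199), seen at about (445,200). The gripper straddles the handle, so I'll descend with the tips staying above the button, then squeeze.

```bash
python3 -m handwheel '[[-1.4,-2.5,10,0,1],[0,0,20,0,1],[0,0,20,0,1],[0,0,20,0,1],[0,0,20,0,1],[0,0,14,0,1],[0,0,0,0,1],[0,0,0,0,1]]'
```

```text
time_s: 4.32
ee_pos: [0.4391, -0.2705, 0.0579]
tcp_rot: [-3.141, 0.001, -3.034]
ft_force: [0.4, -1.1, -0.4]
width: 0.0852
gripper_force: 0.0
```

```bash
python3 -m handwheel '[[0,0,0,0,0.6],[0,0,0,0,0.4],[0,0,0,0,0.3],[0,0,0,0,0.2],[0,0,0,0,0.2]]'
```

```text
time_s: 4.95
ee_pos: [0.4392, -0.271, 0.0578]
tcp_rot: [-3.14, 0.001, -3.035]
ft_force: [0.2, -3.3, 1.3]
width: 0.0512
gripper_force: 1.7
```

```bash
python3 -m handwheel '[[0,0,0,0,0.1],[0,0,0,0,0],[0,0,0,0,0],[0,0,0,0,0]]'; python3 -m handwheel '[[0,0,0,0,-0.2],[0,0,0,0,-0.3],[0,0,0,0,-0.3],[0,0,0,0,-0.3]]'
```

```text
time_s: 5.45
ee_pos: [0.439, -0.2705, 0.0575]
tcp_rot: [-3.141, 0.001, -3.034]
ft_force: [1.3, -5.1, 2.4]
width: 0.0428
gripper_force: 2.5
time_s: 5.95
ee_pos: [0.4383, -0.2674, 0.0574]
tcp_rot: [3.137, 0.001, -3.031]
ft_force: [0.1, 3.2, 8.4]
width: 0.0309
gripper_force: 58.5
```

```bash
python3 - <<'E'
from cell import bot
import cv2
im,d=bot.capture("side")
cv2.imwrite("pics/side2.png",cv2.resize(im[130:280,240:400][:,:,::-1],None,fx=4,fy=4,interpolation=cv2.INTER_CUBIC))
s=bot.get_state();print(s["ft_force"],s["width"],s["gripper_force"],s["ee_pos"],s["wrist_torque"])
E
```

```text
[-0.35016229  3.63882361  8.40227378] 0.030763561019062368 58.53611906314654 [ 0.43827846 -0.26738347  0.057336  ] [ 0.56758271 -0.06743302  0.70843405]
```

View pics/side2.png

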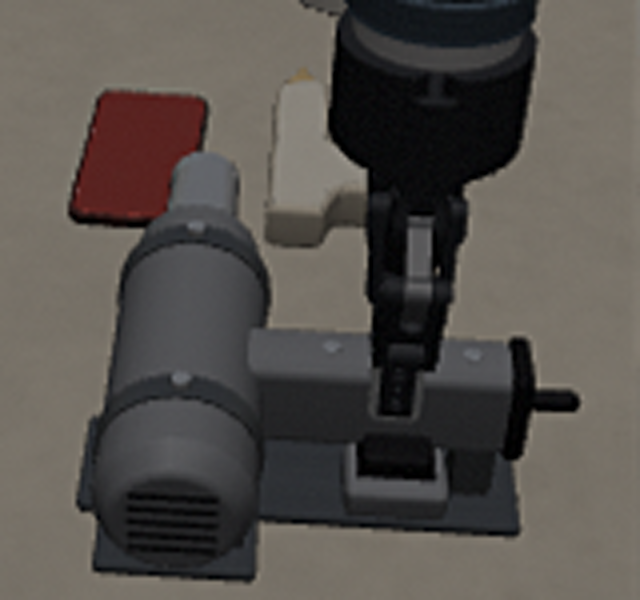

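The rear finger bears on the handle's rear face, with its tip at crop (397,415) directly above the button at (397,460). The clamp is at 58 N and the trigger is home, so I'll push down while keeping the squeeze.

```bash
python3 -m handwheel '[[0,0,2,0,-0.4],[0,0,2,0,-0.4],[0,0,2,0,-0.4],[0,0,0,0,-0.4],[0,0,0,0,-0.4]]';  python3 -m handwheel '[[0,0,2,0,-0.4],[0,0,2,0,-0.4],[0,0,0,0,-0.4],[0,0,0,0,-0.4]]'
```

```text
time_s: 6.62
ee_pos: [0.4391, -0.2673, 0.0541]
tcp_rot: [3.138, 0.003, -3.03]
ft_force: [-4.7, 9.4, 30.0]
width: 0.0311
gripper_force: 66.6
time_s: 7.12
ee_pos: [0.4398, -0.2671, 0.0507]
tcp_rot: [3.138, 0.004, -3.029]
ft_force: [-4.6, 10.5, 32.5]
width: 0.0312
gripper_force: 73.5
```

```bash
python3 -m handwheel '[[0,0,2,0,-0.3],[0,0,2,0,-0.3],[0,0,0,0,-0.3],[0,0,0,0,-0.3]]';  python3 -m handwheel '[[0,0,2,0,-0.3],[0,0,2,0,-0.3],[0,0,0,0,-0.3],[0,0,0,0,-0.3]]'
```

```text
time_s: 7.62
ee_pos: [0.4402, -0.2671, 0.0481]
tcp_rot: [3.138, 0.005, -3.029]
ft_force: [-5.8, 13.6, 44.7]
width: 0.0311
gripper_force: 80.7
time_s: 8.12
ee_pos: [0.4406, -0.2671, 0.0451]
tcp_rot: [3.139, 0.006, -3.028]
ft_force: [-8.8, 16.9, 52.5]
width: 0.0311
gripper_force: 88.8
```

```bash
python3 -m handwheel '[[0,0,0,0,-0.24],[0,0,0,0,-0.24],[0,0,0,0,-0.24]]'; python3 - <<'E'
from cell import bot
import cv2
im,d=bot.capture("side")
cv2.imwrite("pics/side3.png",cv2.resize(im[200:270,300:380][:,:,::-1],None,fx=7,fy=7,interpolation=cv2.INTER_CUBIC))
E
```

```text
time_s: 8.5
ee_pos: [0.4405, -0.2674, 0.0424]
tcp_rot: [3.138, 0.006, -3.03]
ft_force: [-1.6, 11.2, 29.4]
width: 0.0324
gripper_force: 43.1
```

View pics/side3.png

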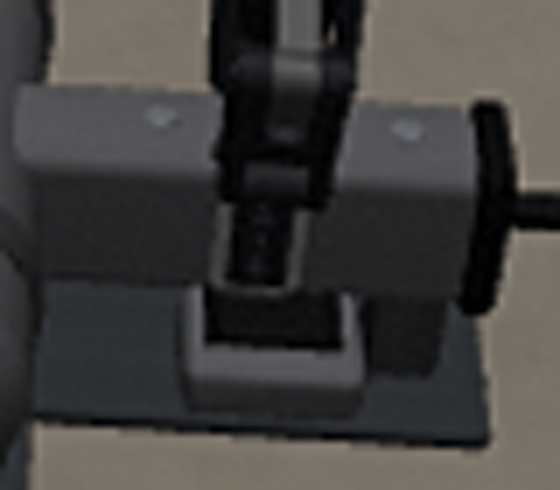

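The tip edge is at crop (258,290), right at the button. The button's front base is at about row 347. I'll cast rays to get the tip height.

```bash
python3 - <<'E'
from cell import bot
import numpy as np
from h import ray
c=bot.camera_info("side");a=.108;ey=np.array([-np.sin(a),np.cos(a)]);o=np.array([.437,-.2683])
X=lambda u,v,z:1000*((ray(c,u,v,z)[:2]-o)@ey)
for nm,u,v in(("tip edge",258,290),("button base",270,347),("rest front",270,380)):
    print(nm,[(z,round(X(300+u/7-.4,200+v/7-.4,z/1000),1)) for z in(36,40,44,48,52,56)])
E
```

```text
tip edge [(36, np.float64(15.1)), (40, np.float64(19.6)), (44, np.float64(24.2)), (48, np.float64(28.7)), (52, np.float64(33.3)), (56, np.float64(37.8))]
button base [(36, np.float64(35.6)), (40, np.float64(40.0)), (44, np.float64(44.4)), (48, np.float64(48.8)), (52, np.float64(53.2)), (56, np.float64(57.5))]
rest front [(36, np.float64(47.3)), (40, np.float64(51.6)), (44, np.float64(55.9)), (48, np.float64(60.2)), (52, np.float64(64.5)), (56, np.float64(68.8))]
```

```bash
python3 -m handwheel '[[0,0,1.5,0,-0.22],[0,0,1.5,0,-0.22],[0,0,0,0,-0.22],[0,0,0,0,-0.22]]';  python3 -m handwheel '[[0,0,1.5,0,-0.22],[0,0,1.5,0,-0.22],[0,0,0,0,-0.22],[0,0,0,0,-0.22]]'
```

```text
time_s: 9.05
ee_pos: [0.4405, -0.2676, 0.0392]
tcp_rot: [3.138, 0.005, -3.031]
ft_force: [-1.4, 8.5, 26.8]
width: 0.0337
gripper_force: 35.2
time_s: 9.55
ee_pos: [0.4405, -0.2676, 0.039]
tcp_rot: [3.139, 0.006, -3.031]
ft_force: [-8.5, 12.2, 52.4]
width: 0.0336
gripper_force: 46.2
```

```bash
python3 - <<'E'
from cell import bot
import cv2
im,d=bot.capture("side")
a=cv2.imread("pics/side0.png")[200:270,300:380];b=im[200:270,300:380][:,:,::-1]
k=cv2.convertScaleAbs(cv2.resize(cv2.hconcat([a,b.copy()]),None,fx=5,fy=5,interpolation=cv2.INTER_CUBIC),alpha=2.2)
cv2.imwrite("pics/side4.png",k)
E
```

```text
(no output)
```

View pics/side4.png

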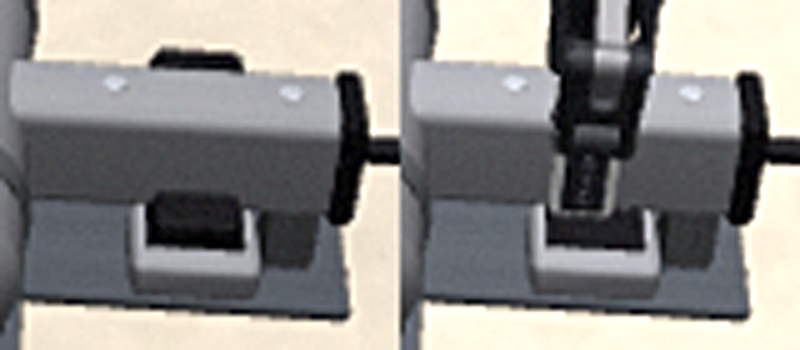

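The left panel is before and the right is now. The button's visible dark top began at row 193 and now begins at about row 207 beside the finger, so it has moved down. I'll compare column profiles with projected rows to see how far.

```bash
python3 - <<'E'
from cell import bot
import cv2,numpy as np
im,d=bot.capture("side");A=cv2.imread("pics/side0.png").max(2);B=im.max(2)
for u in(344,345,346,347):
    print(u,"before",A[230:256,u].tolist());print(u,"now   ",B[230:256,u].tolist())
c=bot.camera_info("side");a=.108;ex=np.array([np.cos(a),np.sin(a)]);ey=np.array([-ex[1],ex[0]]);o=np.array([.437,-.2683])
for x in(-12,):
  for nm,y,z in(("rear free",19,.0495),("front free",37,.0495),("rear mid",19,.045),("front mid",37,.045),("rear down",19,.0405),("front down",37,.0405),("handle low",16,.034),("rest front",48,.04)):
    p=np.append(o+(ex*x+ey*y)/1000,z);X=np.array(c["R"])@p+c["t"];print(nm,(c["fx"]*X[0]/X[2]+c["cx"]).round(1),(c["fy"]*X[1]/X[2]+c["cy"]).round(1))
s=bot.get_state();print(s["ee_pos"],s["ft_force"],s["width"])
E
```

```text
344 before [35, 37, 35, 35, 35, 35, 34, 35, 28, 18, 13, 16, 17, 15, 15, 17, 8, 5, 0, 8, 78, 86, 83, 83, 69, 44]
344 now    [9, 11, 35, 37, 36, 35, 37, 37, 35, 37, 38, 38, 23, 16, 17, 15, 16, 16, 15, 10, 84, 93, 89, 88, 76, 49]
345 before [36, 35, 36, 34, 34, 34, 35, 35, 29, 16, 14, 15, 15, 14, 14, 19, 6, 6, 4, 4, 57, 81, 83, 82, 71, 46]
345 now    [5, 13, 36, 39, 36, 38, 37, 37, 36, 34, 36, 34, 21, 16, 16, 19, 18, 18, 15, 9, 60, 87, 90, 89, 75, 50]
346 before [33, 36, 36, 36, 36, 34, 33, 35, 34, 20, 12, 14, 16, 16, 15, 18, 5, 4, 2, 4, 57, 82, 82, 82, 71, 46]
346 now    [13, 29, 39, 38, 37, 38, 37, 36, 37, 37, 37, 22, 17, 14, 16, 16, 16, 14, 13, 7, 61, 87, 90, 88, 77, 51]
347 before [35, 35, 35, 33, 34, 35, 35, 35, 35, 26, 17, 13, 8, 9, 8, 7, 0, 0, 0, 6, 55, 81, 83, 81, 72, 48]
347 now    [41, 41, 41, 38, 38, 39, 37, 37, 37, 38, 39, 26, 14, 17, 14, 10, 13, 14, 12, 7, 60, 86, 91, 88, 79, 52]
rear free 344.4 237.3
front free 344.5 244.3
rear mid 344.1 239.2
front mid 344.2 246.3
rear down 343.9 241.2
front down 344.0 248.2
handle low 343.5 242.8
rest front 344.0 252.9
[ 0.44052409 -0.26763523  0.03901469] [-8.56874125 12.44149211 52.82837004] 0.03380882165352746
```

The button's top face now ends at row 249, up from 245, and its dark front face is gone. That is about 9 mm, so the button is fully down. Now I'll ease the trigger slowly while the tip stays on the button.

```bash
python3 -m handwheel '[[0,0,0,0,-0.18],[0,0,0,0,-0.14],[0,0,0,0,-0.1],[0,0,0,0,-0.06],[0,0,0,0,-0.02],[0,0,0,0,-0.02]]';  python3 -m handwheel '[[0,0,0,0,0.02],[0,0,0,0,0.06],[0,0,0,0,0.1],[0,0,0,0,0.14],[0,0,0,0,0.14]]'
```

```text
time_s: 10.4
ee_pos: [0.4411, -0.2715, 0.0382]
tcp_rot: [-3.138, 0.006, -3.034]
ft_force: [-4.5, 0.5, 36.3]
width: 0.0417
gripper_force: 21.1
time_s: 11.02
ee_pos: [0.4415, -0.2742, 0.0374]
tcp_rot: [-3.133, 0.005, -3.035]
ft_force: [-2.8, -5.6, 24.5]
width: 0.0484
gripper_force: 11.8
```

```bash
python3 -m handwheel '[[0,0,0,0,0.2],[0,0,-2,0,0.25],[0,0,-4,0,0.35],[0,0,-6,0,0.5],[0,0,-8,0,0.7],[0,0,-10,0,1],[0,0,0,0,1],[0,0,0,0,1]]'; python3 - <<'E'
from cell import bot
import cv2,numpy as np
im,d=bot.capture("side");A=cv2.imread("pics/side0.png").max(2);B=im.max(2)
for u in(341,344,346):
    print(u,"before",A[230:256,u].tolist());print(u,"now   ",B[230:256,u].tolist())
for u in(336,340,344):print("trig",A[200:222,u].tolist(),B[200:222,u].tolist())
E
```

```text
time_s: 12.02
ee_pos: [0.4386, -0.2701, 0.0633]
tcp_rot: [-3.142, 0.0, -3.034]
ft_force: [-0.0, -0.0, 0.5]
width: 0.0853
gripper_force: 0.0
341 before [36, 35, 35, 35, 35, 34, 35, 34, 25, 14, 12, 17, 12, 14, 17, 11, 3, 3, 2, 8, 79, 85, 82, 82, 66, 41]
341 now    [14, 5, 12, 8, 3, 43, 51, 40, 36, 36, 37, 25, 17, 15, 14, 16, 19, 17, 16, 9, 85, 92, 88, 88, 70, 44]
344 before [35, 37, 35, 35, 35, 35, 34, 35, 28, 18, 13, 16, 17, 15, 15, 17, 8, 5, 0, 8, 78, 86, 83, 83, 69, 44]
344 now    [23, 36, 38, 49, 50, 62, 53, 37, 36, 35, 38, 38, 22, 12, 14, 17, 17, 16, 14, 10, 83, 92, 89, 89, 78, 47]
346 before [33, 36, 36, 36, 36, 34, 33, 35, 34, 20, 12, 14, 16, 16, 15, 18, 5, 4, 2, 4, 57, 82, 82, 82, 71, 46]
346 now    [54, 54, 54, 50, 42, 36, 35, 37, 37, 37, 39, 24, 16, 15, 15, 18, 15, 15, 16, 8, 62, 87, 89, 88, 77, 49]
trig [114, 113, 113, 111, 111, 110, 110, 111, 116, 101, 44, 9, 14, 14, 78, 83, 80, 80, 80, 82, 82, 82] [14, 10, 8, 12, 10, 10, 14, 12, 13, 13, 14, 12, 13, 16, 12, 12, 12, 11, 16, 14, 14, 6]
trig [113, 114, 112, 111, 111, 111, 110, 110, 114, 99, 42, 8, 11, 14, 74, 83, 81, 81, 82, 81, 82, 82] [13, 14, 15, 16, 13, 17, 14, 13, 11, 29, 130, 82, 28, 26, 28, 32, 34, 43, 35, 30, 18, 9]
trig [112, 111, 112, 114, 112, 110, 111, 111, 112, 121, 59, 8, 10, 5, 70, 82, 81, 80, 80, 81, 81, 83] [24, 23, 30, 30, 14, 14, 14, 15, 13, 2, 126, 97, 38, 27, 28, 28, 31, 43, 38, 30, 20, 14]
```

The button stays down with no contact, so the lock has caught. I'll retreat and check the trigger.

```bash
python3 -m handwheel '[[0,0,-30,0,1],[0,0,-45,0,1],[0,0,-45,0,1],[0,0,-40,0,1],[0,40,0,0,1],[0,40,0,0,1],[0,40,0,0,1],[0,40,0,0,1],[0,40,0,0,1],[0,0,0,0,1]]'; python3 - <<'E'
from cell import bot
import cv2
im,d=bot.capture("side");im2,d=bot.capture("top")
f=lambda x:cv2.resize(x,(390,390),interpolation=cv2.INTER_CUBIC)
b=im2[:,:,::-1];a=cv2.imread("pics/top0.png")
cv2.imwrite("pics/end.png",cv2.convertScaleAbs(cv2.hconcat([f(a[235:315,190:270]),f(b[235:315,190:270])]),alpha=1.8))
d=cv2.absdiff(a,b.copy()).max(2);print("glue diff",(d[210:290,325:440]>25).sum())
E
```

```text
time_s: 13.32
ee_pos: [0.4162, -0.0692, 0.223]
tcp_rot: [3.141, -0.001, -3.031]
ft_force: [-0.2, -0.2, -0.3]
width: 0.0854
gripper_force: 0.0
glue diff 0
```

View pics/end.png

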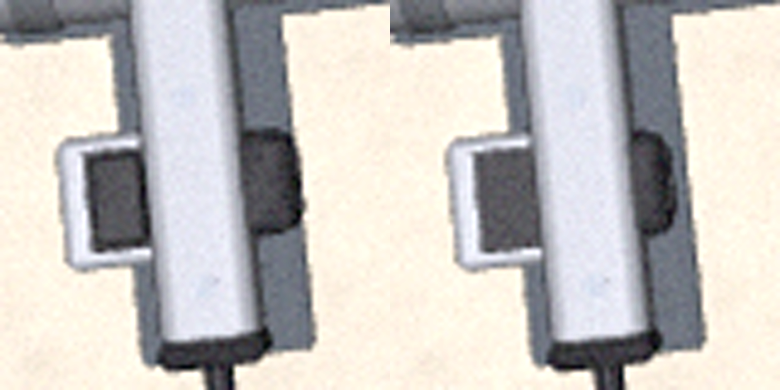

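The after panel shows the trigger held partly in, its front edge about 20 px nearer the handle (≈672−390=282 against 302 before), and the button flush. The glue gun has not moved.

```bash
python3 -c "
from cell import bot
print(bot.finish_job())"
```

```text
the job is handed in; nothing more can be done
None
```

The hot-air gun is locked on: the pictures after letting go show its trigger held partly in by the caught lock button, the glue gun has not moved, and the job was handed in at about 13.5 s with the robot touching nothing.

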